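# Steamer lids onto their sloping drip stands

### The arm

A 6-joint arm with a two-finger parallel gripper is mounted at the origin on the work surface. World frame = base frame: x ahead of the robot, y to its left, z up, the work surface at z = 0. Lengths are in m, angles in rad, forces in N, time in s.
With the tool pointing down it reaches from about 0.225 to 0.875 m from the base axis. Payload 3.4 kg.
Tool frame: the origin (TCP) lies midway between the tips of the shut fingers; the grasp point (between the pads) lies env.tcp_to_grasp behind it (env.tcp_to_grasp is the distance from the TCP to the grasp point, in m); z points along the fingers, y is the line along which they close (so a half turn about z gives the same grasp; the last joint's range is limited). The gripper opens to 85 mm and grips with 20 to 120 N. Pads are 22 mm wide; open, the fingers measure 114 mm over their backs; the gripper's body (76 mm by 85 mm) begins 54 mm behind the grasp point. The pads swing forward as they close: fully open they stand 13 mm farther back than shut.
Start: joints at [-1.272, 0.276, 1.505, -0, 1.361, -0.121], TCP at [0.234, -0.525, 0.231] pointing down, gripper open.
Joint ranges: [-2.89, 2.89], [-0.75, 2.08], [0.22, 2.7], [-1.18, 4.32], [0.11, 2.71], [-2.7, 2.7]. Speed limits (rad/s): [2.57, 2.57, 3.14, 3.14, 3.14, 3.14].

### API

Orientations are given as a unit quaternion [w, x, y, z].
In Python, from cell import monitor, imaging, ticket, env gives the robot as it stands. The module is installed in compiled form; this text tells all that it offers.
- The arm moves only by the tool carry_out, never from a script. Its argument "steps" is a list of rows, each a list of 3 entries, a list of its own where there are three numbers: the finger opening in mm, from 0 to 85.4, then the shift along the tool's x, y, z in units of 25 mm (1.0 is 25 mm), then the turn, a rotation vector about the tool's x, y, z in units of 5 degrees (1.0 is 5 degrees). In form: [[grip, [x, y, z], [rx, ry, rz]], ...]. A call has 1 to 5 rows; each row is the pose to reach, as a shift and turn from the pose commanded when the call began, along the tool's axes at that moment; what a row does not reach only later rows make up. A row lasts 1/10 s, in which the tool goes at most 50 mm and 8.59 degrees, less where a joint would pass 70% of its speed; a pose out of reach is approached as far as the arm can. A call with a gripper value outside its range is refused whole. The fingers move at their own pace and stop on an object; the grip force is fixed at half the most. Time passes only in rows, so rows that repeat a pose let the fingers close. It gives the time, the measured TCP pose, the force, the opening and the grip force at its end, in the units of the state.
- monitor.read_state(): the state, without advancing time (a new reading comes with each control period).
- imaging.grab_frame(name): name is "scene" or "top"; returns a dict with "image" (400x640x3 uint8, red, green, blue), "mtx" (3x3 intrinsics, pixels), "pose" (4x4, takes a point from camera to world coordinates). Camera axes: x right, y down, z forward; pixel columns grow to the right and rows downward; lengths in m; the calibration is good to about 2 mm. A picture is of the moment at which its call begins. There is no depth.
- ticket.close_job(): hands the job in; it is judged then, once.
The state is a dict: "t": time; "q": joint angles; "qvel": joint speeds; "tau": joint torques, N m; "position": TCP position; "tcp_rot": TCP orientation; "force": force on the tool from outside, world axes, zero at the start; "wrist_torque": the same for the moment, N m; "finger_gap": opening from 0.0 (shut) to 1.0 (fully open); "finger_force": force on a finger pad.
Only numpy, scipy, OpenCV 4.12 (cv2) and the standard library are available. Lean on these libraries where they do the work, as an engineer would, in place of code of your own. Each camera call takes 0.05 s, during which the arm holds its last target. There are 200 camera calls.

### The job

The small steamer lid has been left on the large drip stand. Move it to the small stand, then take the large lid off the dumpling basket and lay it on the large stand; each lid must end lying flat on the rails of its own stand, handle outwards, with its lower edge down against the lip. Lay the lids down gently without dropping them, and do not shift or tip the basket, the stack of baskets, the bottle or the bowl.

Things in the scene. Friction and masses are not known exactly. Their poses are not given: they have to be found in the camera images.
- lid_small: plain bamboo steamer lid, a solid disc 105 mm in diameter, 18 mm thick. Across its top a bridge handle: bar 46 mm long (along x), 12 mm wide (y), spanning 36 to 50 mm above the underside, on two feet. Origin: centre of the underside; z out of the top. About 90 g. The smaller lid; it starts lying on the large stand's deck, down at the lip.
- lid_large: plain bamboo steamer lid, a solid disc 140 mm in diameter, 18 mm thick. Across its top a bridge handle: bar 52 mm long (along x), 12 mm wide (y), spanning 36 to 50 mm above the underside, on two feet. Origin: centre of the underside; z out of the top. About 150 g. The larger lid; it starts lying on the rim of the dumpling basket.
- deck_small: sloping deck (32 degrees) of the small stand. Two rails 10 mm wide up the slope at y=+-28 mm, 109 mm long, tops at z=0. Lip at the low edge: inner face x=-52.5 mm, 8 mm thick, 14 mm above the rails; side cheeks: inner faces y=+-59.5 mm, 12 mm high. Origin: where the underside centre of the small lid lies when home, 108 mm above the bench; x up the slope, y across, z square out.
- stand_small: the small stainless drip stand, fixed to the bench, foot 170 mm deep, 141 mm wide. Its deck falls towards -x. A round carrying bar, 12 mm thick, runs along y at x=0, its axis 238 mm above the bench, on 10 mm posts at y=+-64.5 mm: it bars the way from straight above. Origin: on the bench below the deck's origin; z up.
- deck_large: sloping deck (32 degrees) of the large stand. Two rails 10 mm wide up the slope at y=+-36 mm, 144 mm long, tops at z=0. Lip at the low edge: inner face x=-70 mm, 8 mm thick, 14 mm above the rails; side cheeks: inner faces y=+-77 mm, 12 mm high. Origin: where the underside centre of the large lid lies when home, 115 mm above the bench; x up the slope, y across, z square out.
- stand_large: the large stainless drip stand, fixed to the bench, foot 170 mm deep, 176 mm wide. Its deck falls towards -x. A round carrying bar, 12 mm thick, runs along y at x=0, its axis 245 mm above the bench, on 10 mm posts at y=+-82 mm: it bars the way from straight above. Origin: on the bench below the deck's origin; z up.
- basket: open round bamboo steamer basket with dumplings, 146 mm outside, 60 mm high, loose, about 600 g; origin: centre of its underside. To stay where it is.
- stack: bystander: a stack of three bamboo baskets in one piece, 146 mm in diameter, 180 mm high, loose; origin: centre of its underside.
- bottle: bystander: sauce bottle, 52 mm in diameter, 150 mm high, loose; origin: centre of its underside.
- bowl: bystander: steel bowl, 130 mm across the rim, 60 mm high, loose; origin: centre of its underside.
Not all that is in view belongs to the job. Leave any purple look-alike of the lid_small alone. What is shaped like the stand_large but red is not meant.

How it is judged:
On the way, in this order (a step that is already met when the one before it is completed fails the run):
1. the small lid lies home on the small stand (x of lid_small in the frame of deck_small between -0.004 and 0.01 m and y of lid_small in the frame of deck_small between -0.012 and 0.012 m and z of lid_small in the frame of deck_small between -0.004 and 0.005 m and angle between the z axis of lid_small and the z axis of deck_small, either way round below 0.07 rad), for 0.2 s.
2. the large lid lies home on the large stand (x of lid_large in the frame of deck_large between -0.004 and 0.01 m and y of lid_large in the frame of deck_large between -0.012 and 0.012 m and z of lid_large in the frame of deck_large between -0.004 and 0.005 m and angle between the z axis of lid_large and the z axis of deck_large, either way round below 0.07 rad), for 0.2 s.
At the end, for the whole second after the job is handed in: Each lid lies on its own stand's deck, at rest and released: its underside centre within -4 to +10 mm of home along the slope (home is against the lip), within 12 mm sideways, within -4 to +5 mm of the rail plane, its face within 0.07 rad of the deck's, handle outwards (all of step 1 and all of step 2 and linear speed of each of lid_small, lid_large below 0.02 m/s and angular speed of each of lid_small, lid_large below 0.2 rad/s and contact force between the fingers and lid_small below 0.1 N and contact force between the fingers and lid_large below 0.1 N); the robot touches nothing.
It fails at once if a lid is dropped (it moves faster than 0.45 m/s with no finger touching it) ((linear speed of lid_small above 0.45 m/s and contact force between the fingers and lid_small below 0.05 N) or (linear speed of lid_large above 0.45 m/s and contact force between the fingers and lid_large below 0.05 N)).
It fails at once if the basket, the stack, the bottle or the bowl is moved more than 20 mm or tipped by more than 0.25 rad ((distance of basket from where it was at the start of the episode above 0.02 m or angle between basket's own z axis and vertical above 0.25 rad) or (distance of stack from where it was at the start of the episode above 0.02 m or angle between stack's own z axis and vertical above 0.25 rad) or (distance of bottle from where it was at the start of the episode above 0.02 m or angle between bottle's own z axis and vertical above 0.25 rad) or (distance of bowl from where it was at the start of the episode above 0.02 m or angle between bowl's own z axis and vertical above 0.25 rad)).
It also fails if it takes over 72 s, if anything falls off the work surface, if the arm or the gripper's body presses on something with over 40 N, if the wrist force passes 120 N, or if a joint passes its speed limit or range.

## Working session

There is one attempt and no reset: what is moved stays moved. The work goes in short steps, Python scripts to look and compute and a tool call to move; the robot and the scene stay as the last step left them, time stands still between calls to the robot, and variables do not carry over. Pictures are saved under pics/ and viewed, at most 12 in all, crops included, and the job is handed in when it is done.

Besides the shell and the picture viewer there is one more tool, called after "Emit:" as name(argument=value, ...) on one line, values as JSON. carry_out: Moves the arm, as the interface text tells. Its arguments: {"type":"object","properties":{"steps":{"type":"array","items":{"type":"array"}}},"required":["steps"]}

```bash
mkdir -p pics; ls; python3 - <<'E'
from cell import monitor, imaging, ticket, env
import cv2,numpy as np,pickle
print(monitor.read_state()); print(env.tcp_to_grasp)
for n in("scene","top"):
    f=imaging.grab_frame(n); cv2.imwrite(f"pics/{n}0.png",f["image"][:,:,::-1]); pickle.dump(f,open(n+"0.pkl","wb"))
    print(n,f["mtx"].round(1).tolist(),f["pose"].round(4).tolist())
E
```

```text
pics
{'t': 0.0, 'q': array([-1.27198462e+00,  2.76625767e-01,  1.50614188e+00,  2.08253225e-05,
        1.36067943e+00, -1.21012375e-01]), 'qvel': array([-3.36651290e-04, -3.09385371e-04,  1.68786349e-03,  7.45728960e-04,
       -1.44612332e-04, -3.68615860e-05]), 'tau': array([ 1.61846376e-03, -4.16763461e+01, -2.45810544e+01,  5.40726307e-05,
        1.08458090e-02, -7.10224413e-06]), 'position': array([ 0.23421051, -0.52456692,  0.23041867]), 'tcp_rot': array([-9.24456881e-04,  9.78049281e-01,  2.08371648e-01, -7.21790987e-05]), 'force': array([-0.14442981, -0.60907489,  0.43419961]), 'wrist_torque': array([ 0.06537295, -0.00438531, -0.00185177]), 'finger_force': 0.0, 'finger_gap': 1.0004645923973583}
0.0187
scene [[409.8, 0.0, 323.1], [0.0, 409.8, 205.3], [0.0, 0.0, 1.0]] [[0.7919, 0.5108, -0.3347, 0.992], [0.6106, -0.6713, 0.4201, -0.4963], [-0.0101, -0.537, -0.8435, 1.1398], [0.0, 0.0, 0.0, 1.0]]
top [[396.1, 0.0, 322.6], [0.0, 396.1, 194.9], [0.0, 0.0, 1.0]] [[0.0144, -0.9991, 0.04, 0.5347], [-0.9998, -0.0137, 0.0176, -0.017], [-0.017, -0.0402, -0.999, 1.1866], [0.0, 0.0, 0.0, 1.0]]
```

View pics/scene0.png

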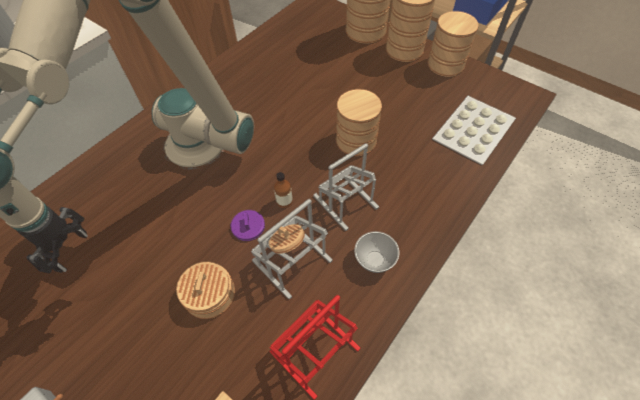

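View pics/top0.png

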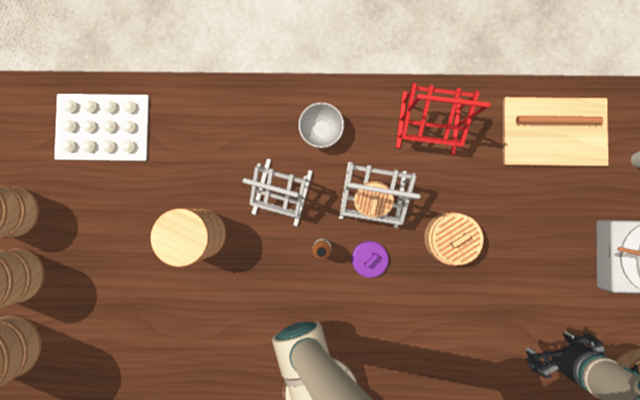

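The scene view shows the large stand at about (290,250) with the bamboo lid on it, the small stand at (348,185), the purple decoy at (248,226), the red decoy stand at (315,345) and the lidded basket at (205,290). The top view shows the large stand at (378,195), small stand at (278,192), basket at (455,239), bottle at (321,248), bowl at (321,125), stack at (185,237).

Candidates for the small lid: the bamboo disc on the large grey stand (top 374,200), the purple disc (370,259), and the large lid on the basket (455,239). I choose (374,200). Close crops follow.

```bash
python3 - <<'E'
import cv2,numpy as np
a=cv2.imread("pics/top0.png")[150:240,235:425]; b=cv2.imread("pics/scene0.png")[140:300,240:390]
cv2.imwrite("pics/topc.png",cv2.resize(a,None,fx=4.2,fy=4.2,interpolation=cv2.INTER_CUBIC))
cv2.imwrite("pics/scenec.png",cv2.resize(b,None,fx=3.75,fy=3.75,interpolation=cv2.INTER_CUBIC))
E
```

```text
(no output)
```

View pics/topc.png

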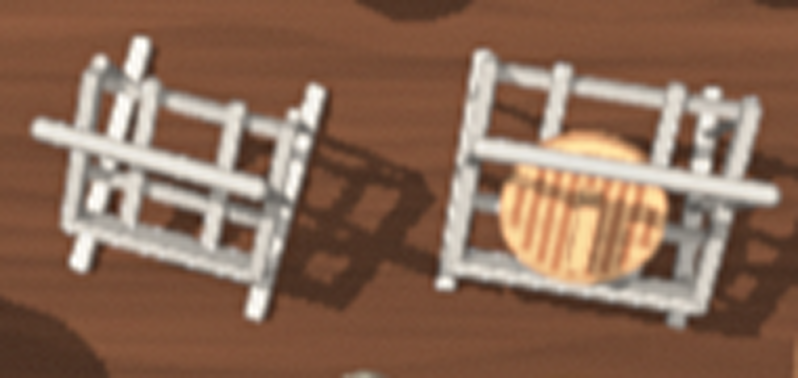

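View pics/scenec.png

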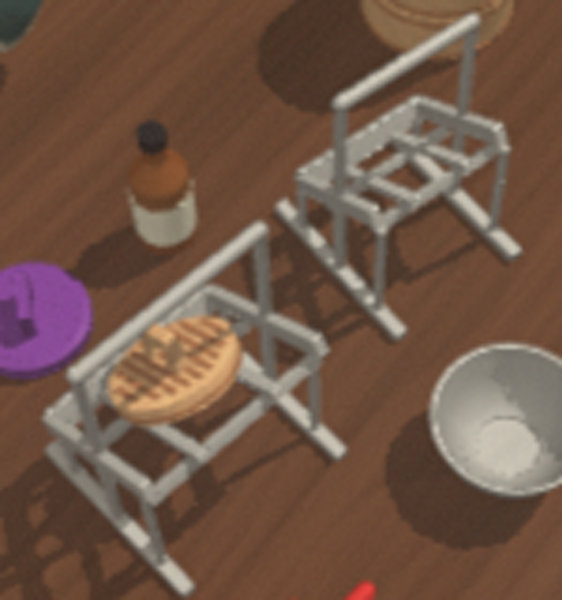

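The crops confirm a plain bamboo lid on the grey large stand, with the lip on the robot side. In the top crop, the small bar runs (33,128) to (270,192) and the large bar (470,150) to (778,193). In the scene crop, the small bar runs (337,103) to (477,20) and the large bar (75,375) to (265,228). The small lid's handle appears to run up the slope.

```bash
cat > h.py <<'E'
import pickle,numpy as np,cv2
F={n:pickle.load(open(n+"0.pkl","rb")) for n in("scene","top")}
def ray(n,uv,F=F):
    f=F[n];d=f["pose"][:3,:3]@np.linalg.solve(f["mtx"],[uv[0],uv[1],1]);return f["pose"][:3,3],d
def cast(n,uv,z,F=F):
    o,d=ray(n,uv,F);return o+d*(z-o[2])/d[2]
def proj(n,p,F=F):
    f=F[n];c=f["pose"][:3,:3].T@(np.asarray(p)-f["pose"][:3,3]);q=f["mtx"]@c;return q[:2]/q[2]
E
python3 - <<'E'
from h import *
np.set_printoptions(precision=4,suppress=True)
T=lambda x,y:(235+x/4.2-.5+.5/4.2*0,150+y/4.2-.5); S=lambda x,y:(240+x/3.75-.5,140+y/3.75-.5)
for nm,z,t,s in(("small",.238,((33,128),(270,192)),((477,20),(337,103))),("large",.245,((470,150),(778,193)),((265,228),(75,375)))):
    for v,P,f in(("top",t,T),("scene",s,S)):
        a,b=[cast(v,f(*p),z) for p in P]; d=a-b
        print(nm,v,a[:2],b[:2],"c",(a+b)[:2]/2,"len",np.linalg.norm(d),"yaw of x",np.degrees(np.arctan2(d[1],d[0]))-90)
for n,c in(("top",{"lidS":(374,200),"lidL":(455,239),"purple":(370,259),"stack":(180,237)}),("scene",{"lidS":(285,238),"lidL":(205,285),"purple":(248,226)})):
    hsv=cv2.cvtColor(F[n]["image"],cv2.COLOR_RGB2HSV)
    for k,(u,v) in c.items(): print(n,k,hsv[v,u])
a=F["top"]["image"][205:275,415:495,::-1];b=F["scene"]["image"][255:325,165:245,::-1];c=F["top"]["image"][165:235,335:415,::-1];d=F["scene"]["image"][205:275,245:325,::-1]
m=np.vstack([np.hstack([a,b]),np.hstack([c,d])]);cv2.imwrite("pics/lids.png",cv2.resize(m,None,fx=4.2,fy=4.2,interpolation=cv2.INTER_CUBIC))
E
```

```text
small top [0.6059 0.1935] [0.5711 0.0568] c [0.5885 0.1251] len 0.14106367723899765 yaw of x -14.309794807342797
small scene [0.608 0.192] [0.5709 0.0632] c [0.5894 0.1276] len 0.13404419059758851 yaw of x -16.044481914971215
large top [ 0.5961 -0.0568] [ 0.5741 -0.2306] c [ 0.5851 -0.1437] len 0.17524099477678048 yaw of x -7.210525748330809
large scene [ 0.6005 -0.0588] [ 0.5732 -0.2246] c [ 0.5868 -0.1417] len 0.167975560588333 yaw of x -9.374885750271389
top lidS [ 17 100 250]
top lidL [ 16 112 245]
top purple [143 137 175]
top stack [ 23  75 254]
scene lidS [ 15 115 135]
scene lidL [ 16 118 226]
scene purple [146 114  98]
```

View pics/lids.png

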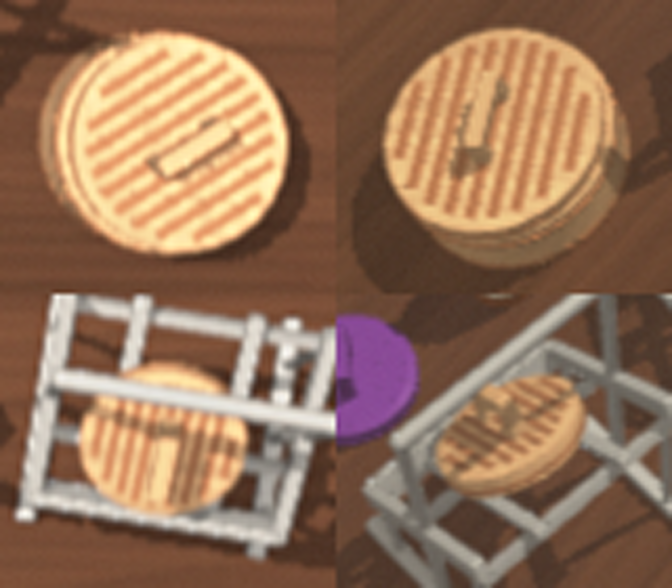

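```bash
cat >> h.py <<'E'
def deckpose(c,z,yaw):
    a=np.radians(yaw);s=np.radians(32);Rz=np.array([[np.cos(a),-np.sin(a),0],[np.sin(a),np.cos(a),0],[0,0,1]])
    R=Rz@np.array([[np.cos(s),0,-np.sin(s)],[0,1,0],[np.sin(s),0,np.cos(s)]]);return R,np.array([c[0],c[1],z])
def castdeck(n,uv,D,zd,F=F):
    R,o0=D;o,d=ray(n,uv,F);o=R.T@(o-o0);d=R.T@d;return o+d*(zd-o[2])/d[2]
E
python3 - <<'E'
from h import *
np.set_printoptions(precision=4,suppress=True)
T=lambda x,y:np.array((235+x/4.2-.5,150+y/4.2-.5)); S=lambda x,y:np.array((240+x/3.75-.5,140+y/3.75-.5))
def refine(n,a,b):
    im=F[n]["image"].astype(np.float32);g=np.minimum(im[:,:,2],255) # blue: table is low
    e=(b-a)/np.linalg.norm(b-a);nn=np.array([-e[1],e[0]]);L=np.linalg.norm(b-a);s=np.arange(3,L-3,.5);r=np.arange(-4,4.01,.25);P=[]
    for t in s:
        p=a+e*t+r[:,None]*nn;v=cv2.remap(g,p[:,0].astype(np.float32)[None],p[:,1].astype(np.float32)[None],cv2.INTER_LINEAR)[0]
        w=np.clip(v-90,0,None);w[np.abs(r)>3]=0
        if w.sum()>0:P.append(a+e*t+nn*(w*r).sum()/w.sum())
    vx,vy,x0,y0=cv2.fitLine(np.float32(P),cv2.DIST_WELSCH,0,.01,.01).ravel();q=np.array([x0,y0]);v=np.array([vx,vy])
    return [q+v*((p-q)@v) for p in(a,b)]
for nm,z,t,s in(("small",.238,(T(33,128),T(270,192)),(S(477,20),S(337,103))),("large",.245,(T(470,150),T(778,193)),(S(265,228),S(75,375)))):
    for v,P in(("top",t),("scene",s)):
        a,b=[cast(v,p,z) for p in refine(v,*P)]; d=a-b
        print(nm,v,"c",(a+b)[:2]/2,"yaw",np.degrees(np.arctan2(d[1],d[0]))-90)
# large lid
def Q(n,x,y):
    ox,oy={"Lt":(415,205),"Ls":(165,255),"St":(335,165),"Ss":(245,205)}[n];return (ox+(x-(336 if n[1]=='s' else 0))/4.2-.5,oy+(y-(294 if n[0]=='S' else 0))/4.2-.5)
print("L disc top",cast("top",Q("Lt",181,143),.078),"handle",cast("top",Q("Lt",160,168),.11),cast("top",Q("Lt",235,130),.11))
print("L scene disc",cast("scene",Q("Ls",500,130),.078),"handle",cast("scene",Q("Ls",468,150),.11),cast("scene",Q("Ls",490,75),.11))
D=deckpose((.586,-.1425),.115,-8.2)
print("S disc top",castdeck("top",Q("St",164.5,438.5),D,.012),"scene",castdeck("scene",Q("Ss",510,432),D,.018))
print("S handle",castdeck("top",Q("St",160,503),D,.05),castdeck("top",Q("St",170,428),D,.05))
print("bottle",cast("top",(321,252),.15),cast("scene",(281,177),.15))
print("bar ends large proj check lip", [castdeck("top",T(x,y),D,.014).round(3) for x,y in((448,268),(700,305))],[castdeck("top",T(x,y),D,0).round(3) for x,y in((485,60),(755,105))])
D=deckpose((.589,.126),.108,-15)
print("small lip",[castdeck("top",T(x,y),D,.014).round(3) for x,y in((72,222),(262,275))],[castdeck("top",T(x,y),D,0).round(3) for x,y in((98,65),(290,125))])
E
```

```text
small top c [0.5889 0.125 ] yaw -14.578120005083264
small scene c [0.5888 0.128 ] yaw -14.522941412656479
large top c [ 0.5855 -0.1438] yaw -8.32898312720333
large scene c [ 0.586  -0.1414] yaw -8.19344254705571
L disc top [ 0.463  -0.3736  0.078 ] handle [ 0.4489 -0.3499  0.11  ] [ 0.4739 -0.3977  0.11  ]
L scene disc [ 0.4688 -0.3721  0.078 ] handle [ 0.4783 -0.3973  0.11  ] [ 0.452  -0.3537  0.11  ]
S disc top [-0.0141  0.004   0.012 ] scene [-0.0052  0.0015  0.018 ]
S handle [-0.0392  0.0026  0.05  ] [0.0152 0.0067 0.05  ]
bottle [0.4272 0.0032 0.15  ] [ 0.4372 -0.0001  0.15  ]
bar ends large proj check lip [array([-0.074,  0.083,  0.014]), array([-0.072, -0.084,  0.014])] [array([0.072, 0.083, 0.   ]), array([ 0.07 , -0.087,  0.   ])]
small lip [array([-0.052,  0.061,  0.014]), array([-0.051, -0.069,  0.014])] [array([0.059, 0.064, 0.   ]), array([ 0.055, -0.063,  0.   ])]
```

```bash
cat >> h.py <<'E'
from scipy.spatial.transform import Rotation as Ro
np.set_printoptions(precision=3,suppress=True)
DL=deckpose((.5858,-.1430),.115,-8.25); DS=deckpose((.5889,.126),.108,-14.55)
BK=(Ro.from_euler('z',-61.5,degrees=True).as_matrix(),np.array([.465,-.373,.060]))
def cur():
    from cell import monitor
    s=monitor.read_state();q=s["tcp_rot"];return Ro.from_quat([q[1],q[2],q[3],q[0]]).as_matrix(),np.array(s["position"]),s
def go(D,p,yaw=0,flip=0):
    "TCP at p (mm, in frame D), tool z = -D z, tool x at yaw(deg) from D x; prints shift/turn units"
    Rl=D[0]@Ro.from_euler('z',yaw+180*flip,degrees=True).as_matrix()@np.diag([1,-1,-1]);P=D[1]+D[0]@(np.array(p)/1e3)
    R,o,s=cur();sh=R.T@(P-o)/.025;rv=np.degrees(Ro.from_matrix(R.T@Rl).as_rotvec())/5
    print("goal",P,"shift",sh.round(2),"turn",rv.round(2),"dist mm",(np.linalg.norm(sh)*25).round(),"ang",(np.linalg.norm(rv)*5).round())
def where(D):
    R,o,s=cur();M=D[0].T@R;print("t",round(s["t"],2),"TCP in frame mm",(D[0].T@(o-D[1])*1e3).round(1),"tool x yaw",np.degrees(np.arctan2(M[1,0],M[0,0])).round(1),"-z.n",M[2,2].round(4),"F",s["force"],"gap",s["finger_gap"],"ff",s["finger_force"],"q",s["q"])
E
python3 -c "
from h import *
go(DL,(-110,3,190),2);go(DL,(-110,3,190),2,1);go(DL,(-16,3.5,90),2)"
```

```text
goal [ 0.394 -0.112  0.218] shift [ 12.57 -12.45   0.53] turn [-1.93  6.19  5.9 ] dist mm 443.0 ang 44.0
goal [ 0.394 -0.112  0.218] shift [ 12.57 -12.45   0.53] turn [ -8.22  -2.56 -28.93] dist mm 443.0 ang 151.0
goal [ 0.526 -0.131  0.183] shift [17.07 -9.63  1.93] turn [-1.93  6.19  5.9 ] dist mm 492.0 ang 44.0
```

Emit:
carry_out(steps=[[60, [12.5, -12.5, 0.5], [-1.9, 6.2, 5.9]], [60, [12.5, -12.5, 0.5], [-1.9, 6.2, 5.9]], [60, [12.5, -12.5, 0.5], [-1.9, 6.2, 5.9]], [60, [12.5, -12.5, 0.5], [-1.9, 6.2, 5.9]], [60, [12.5, -12.5, 0.5], [-1.9, 6.2, 5.9]]])

```text
t: 0.6
position: [0.3241, -0.2904, 0.2241]
tcp_rot: [0.024, 0.961, -0.05, 0.272]
force: [-0.2, 0.2, 1.7]
finger_gap: 0.702
finger_force: 0.0
```

```bash
python3 -c "
from h import *
where(DL);go(DL,(-110,3,190),2);go(DL,(-16,3.5,90),2)"
```

```text
t 0.6 TCP in frame mm [-143.8 -183.4  218.6] tool x yaw 2.3 -z.n -1.0 F [-0.2    0.246  1.675] gap 0.7021028627853397 ff 0.0 q [-1.335 -0.113  2.108  0.611  1.018  0.044]
goal [ 0.394 -0.112  0.218] shift [ 1.66 -7.4   1.15] turn [-0.03  0.07  0.06] dist mm 192.0 ang 0.0
goal [ 0.526 -0.131  0.183] shift [ 5.44 -7.26  5.13] turn [-0.03  0.07  0.06] dist mm 260.0 ang 0.0
```

Emit:
carry_out(steps=[[60, [1.0, -2.0, 0.3], [0, 0.1, 0.1]], [60, [1.3, -4.0, 0.5], [0, 0.1, 0.1]], [60, [1.6, -6.0, 0.8], [0, 0.1, 0.1]], [60, [1.6, -7.4, 1.1], [0, 0.1, 0.1]], [60, [1.6, -7.4, 1.1], [0, 0.1, 0.1]]])

```text
t: 1.1
position: [0.3899, -0.1033, 0.2158]
tcp_rot: [0.019, 0.961, -0.044, 0.273]
force: [-0.2, 1.0, 0.4]
finger_gap: 0.708
finger_force: 0.0
```

```bash
python3 -c "
from h import *
where(DL);go(DL,(-18,3.5,85),2);go(DL,(-16,3.5,24),2)"
```

```text
t 1.1 TCP in frame mm [-115.8   11.2  191.2] tool x yaw 2.7 -z.n -0.9999 F [-0.175  0.959  0.413] gap 0.70751902118411 ff 0.0 q [-0.716 -0.257  2.229  0.452  0.751  0.679]
goal [ 0.527 -0.131  0.178] shift [3.91 0.56 4.22] turn [-0.18  0.05  0.15] dist mm 145.0 ang 1.0
goal [ 0.56  -0.136  0.127] shift [4.   0.61 6.66] turn [-0.18  0.05  0.15] dist mm 195.0 ang 1.0
```

Emit:
carry_out(steps=[[60, [2.0, 0.3, 0.8], [-0.2, 0, 0.1]], [60, [3.0, 0.5, 2.2], [-0.2, 0, 0.1]], [60, [3.9, 0.5, 3.6], [-0.2, 0, 0.1]], [60, [3.9, 0.5, 4.2], [-0.2, 0, 0.1]], [60, [3.9, 0.5, 4.2], [-0.2, 0, 0.1]]])

```text
t: 1.6
position: [0.5268, -0.1411, 0.1776]
tcp_rot: [0.029, 0.96, -0.058, 0.271]
force: [-1.0, 0.5, 0.0]
finger_gap: 0.703
finger_force: 0.0
```

```bash
python3 - <<'E'
from h import *
where(DL);go(DL,(-16,3.5,24),2)
from cell import imaging
for n in("top","scene"):
    f=imaging.grab_frame(n);c=f["image"][130:260,320:450] if n=="top" else f["image"][170:300,220:350]
    cv2.imwrite(f"pics/a_{n}.png",c[:,:,::-1])
a=cv2.imread("pics/a_top.png");b=cv2.imread("pics/a_scene.png");cv2.imwrite("pics/a.png",cv2.resize(np.hstack([a,b]),None,fx=3,fy=3,interpolation=cv2.INTER_CUBIC))
E
```

```text
t 1.6 TCP in frame mm [-16.5  -6.6  84.2] tool x yaw 1.5 -z.n -0.9999 F [-0.971  0.533  0.002] gap 0.7034014671426841 ff 0.0 q [-0.51   0.042  2.098  0.375  0.505  0.898]
goal [ 0.56  -0.136  0.127] shift [ 0.05 -0.43  2.4 ] turn [ 0.13  0.07 -0.09] dist mm 61.0 ang 1.0
```

View pics/a.png

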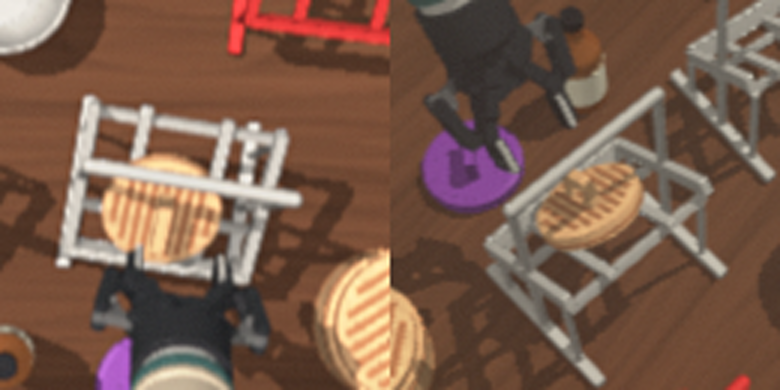

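The gripper hovers over the lip side of the lid, tips at crop (135,260) and (222,268). It is about 10 mm to the right of the handle at (163,225), which agrees with the reading y=-6.6 against 3.5.

Emit:
carry_out(steps=[[60, [0, -0.4, 0], [0.1, 0.1, -0.1]], [60, [0, -0.4, 0.8], [0.1, 0.1, -0.1]], [60, [0, -0.4, 1.6], [0.1, 0.1, -0.1]], [60, [0, -0.4, 2.4], [0.1, 0.1, -0.1]], [60, [0, -0.4, 2.4], [0.1, 0.1, -0.1]]])

```text
t: 2.2
position: [0.5588, -0.1361, 0.1285]
tcp_rot: [0.027, 0.959, -0.053, 0.277]
force: [-1.0, 0.2, -0.4]
finger_gap: 0.703
finger_force: 0.0
```

```bash
python3 - <<'E'
from h import *
where(DL);go(DL,(-16,3.5,24),2)
E
```

```text
t 2.2 TCP in frame mm [-16.4   2.9  26.1] tool x yaw 2.0 -z.n -1.0 F [-0.983  0.219 -0.376] gap 0.7027580348712652 ff 0.0 q [-0.467  0.155  2.133  0.505  0.352  0.781]
goal [ 0.56  -0.136  0.127] shift [ 0.01 -0.02  0.08] turn [ 0.04 -0.07  0.  ] dist mm 2.0 ang 0.0
```

Emit:
carry_out(steps=[[30, [0, 0, 0.1], [0, 0, 0]], [0, [0, 0, 0.1], [0, 0, 0]], [0, [0, 0, 0.1], [0, 0, 0]], [0, [0, 0, 0.1], [0, 0, 0]], [0, [0, 0, 0.1], [0, 0, 0]]])

```text
t: 2.7
position: [0.5609, -0.1367, 0.1286]
tcp_rot: [0.027, 0.958, -0.053, 0.279]
force: [-3.7, 0.3, 5.8]
finger_gap: 0.127
finger_force: 58.7
```

Emit:
carry_out(steps=[[0, [0, 0, 0], [0, 0, 0]], [0, [0, 0, 0], [0, 0, 0]]])

```text
t: 2.9
position: [0.5609, -0.1367, 0.1286]
tcp_rot: [0.027, 0.958, -0.053, 0.279]
force: [-3.8, 0.9, 5.5]
finger_gap: 0.128
finger_force: 58.7
```

```bash
python3 - <<'E'
from h import *
where(DL)
E
```

```text
t 2.9 TCP in frame mm [-14.5   2.6  25.1] tool x yaw 2.0 -z.n -0.9999 F [-3.804  0.907  5.482] gap 0.12752209994340166 ff 58.65408718585968 q [-0.466  0.158  2.132  0.51   0.347  0.776]
```

Emit:
carry_out(steps=[[0, [0, 0, -0.6], [0, 0, 0]], [0, [0, 0, -1.6], [0, 0, 0]], [0, [-0.5, 0, -3.0], [0, 0, 0]], [0, [-1.2, 0, -4.6], [0, 0, 0]], [0, [-1.8, 0, -6.2], [0, 0, 0]]])

```text
t: 3.4
position: [0.4391, -0.1195, 0.2344]
tcp_rot: [0.027, 0.959, -0.052, 0.278]
force: [-0.0, -0.3, 0.9]
finger_gap: 0.123
finger_force: 58.6
```

Emit:
carry_out(steps=[[0, [0, 0, -1.2], [0, 0, 0]], [0, [0, 0, -1.2], [0, 0, 0]], [0, [0, 0, -1.2], [0, 0, 0]]])

```text
t: 3.7
position: [0.4248, -0.1181, 0.2601]
tcp_rot: [0.028, 0.958, -0.052, 0.279]
force: [0.5, -0.3, -1.8]
finger_gap: 0.129
finger_force: 58.6
```

```bash
python3 - <<'E'
from h import *
where(DL);where(DS);go(DS,(-60,0,210),0)
E
```

```text
t 3.7 TCP in frame mm [-61.2   1.5 209.4] tool x yaw 2.1 -z.n -0.9999 F [ 0.513 -0.325 -1.77 ] gap 0.12902142932257954 ff 58.64590108394623 q [-0.648 -0.237  2.106  0.366  0.794  0.837]
t 3.7 TCP in frame mm [  -2.1 -277.5  180.7] tool x yaw 7.4 -z.n -0.9985 F [ 0.513 -0.325 -1.77 ] gap 0.12902142932257954 ff 58.64590108394623 q [-0.648 -0.237  2.106  0.366  0.794  0.837]
goal [0.432 0.167 0.254] shift [ -0.85 -11.35  -0.6 ] turn [-0.6  -0.13  1.48] dist mm 285.0 ang 8.0
```

Emit:
carry_out(steps=[[0, [-0.2, -1.6, -0.3], [-0.1, 0, 0.3]], [0, [-0.3, -3.6, -0.6], [-0.2, 0, 0.5]], [0, [-0.4, -5.6, -0.6], [-0.3, 0, 0.8]], [0, [-0.6, -7.6, -0.6], [-0.4, -0.1, 1.1]], [0, [-0.8, -9.6, -0.6], [-0.6, -0.1, 1.5]]])

```text
t: 4.2
position: [0.4233, 0.0348, 0.2561]
tcp_rot: [0.032, 0.957, -0.109, 0.267]
force: [0.2, -0.3, -0.9]
finger_gap: 0.127
finger_force: 58.6
```

Emit:
carry_out(steps=[[0, [0, -1.2, 0], [0, 0, 0]], [0, [0, -1.7, 0], [0, 0, 0]], [0, [0, -1.7, 0], [0, 0, 0]], [0, [0, -1.7, 0], [0, 0, 0]]])

```text
t: 4.6
position: [0.4328, 0.075, 0.2559]
tcp_rot: [0.032, 0.957, -0.108, 0.267]
force: [-0.6, -0.7, -0.2]
finger_gap: 0.132
finger_force: 58.6
```

```bash
python3 - <<'E'
from h import *
where(DS);go(DS,(2,0,90),0)
E
```

```text
t 4.6 TCP in frame mm [-38.9 -88.6 198.7] tool x yaw 1.5 -z.n -0.9998 F [-0.616 -0.651 -0.168] gap 0.13193633491765536 ff 58.588056564331055 q [ 0.189 -0.183  2.07  -0.308  0.774  2.153]
goal [0.544 0.138 0.185] shift [ 1.79 -3.45  4.36] turn [-0.13  0.16  0.3 ] dist mm 146.0 ang 2.0
```

```bash
cat > kin.py <<'E'
from h import *
from scipy.optimize import least_squares
def fk(q,p):
    h,a,lat,L1,L2,L3,e,c=p;r=lambda ax,t:Ro.from_euler(ax,t).as_matrix();q=np.asarray(q)
    R=r('z',q[0]);o=R@[a,lat,h];R=R@r('y',q[1]);o=o+R@[0,0,L1];R=R@r('y',q[2]);o=o+R@[e,0,L2];R=R@r('z',q[3])@r('y',q[4]);o=o+R@[0,0,L3];return R@r('z',q[5]+c),o
E
python3 - <<'E'
from kin import *
Q=[([-1.27198,.2766,1.5061,0,1.3607,-.121],[.2342,-.5246,.2304]),([-0.716,-0.257,2.229,0.452,0.751,0.679],[.3899,-.1033,.2158]),([-.51,.042,2.098,.375,.505,.898],[.5268,-.1411,.1776]),([-.467,.155,2.133,.505,.352,.781],[.5588,-.1361,.1285]),([-.648,-.237,2.106,.366,.794,.837],[.4248,-.1181,.2601]),([-1.335,-.113,2.108,.611,1.018,.044],[.3241,-.2904,.2241])]
R,o,s=cur();Q.append((s["q"],o))
r=least_squares(lambda p:np.concatenate([fk(q,p)[1]-x for q,x in Q]),[.3,0,.07,.4,.4,.25,0,0])
p=r.x;print(p,"res",(np.abs(r.fun).max()*1e3))
print(Ro.from_matrix(fk(s["q"],p)[0].T@R).as_rotvec())
p[7]=Ro.from_matrix(fk(s["q"],p)[0].T@R).as_rotvec()[2];np.save("p.npy",p)
E
cat >> kin.py <<'E'
def ik(D,pt,yaw,q0,flip=0,tilt=0):
    p=np.load("p.npy");Rl=D[0]@Ro.from_euler('zy',[yaw+180*flip,tilt],degrees=True).as_matrix()@np.diag([1,-1,-1]);P=D[1]+D[0]@(np.array(pt)/1e3)
    f=lambda q:np.concatenate([(fk(q,p)[1]-P)*5,Ro.from_matrix(fk(q,p)[0].T@Rl).as_rotvec()])
    r=least_squares(f,q0);return r.x.round(2),round(np.abs(r.fun).max(),4)
E
python3 - <<'E'
from kin import *
q=cur()[2]["q"]
for y in(0,15,25,35):
  for pt in((-30,-20,150),(2,0,90),(3,0,25)): print(y,pt,*ik(DS,pt,y,q))
E
```

```text
[ 0.137 -0.001  0.069  0.629  0.422  0.364  0.06   0.   ] res 0.4345822619034878
[-0.     0.     1.571]
0 (-30, -20, 150) [ 0.35 -0.02  2.04 -0.48  0.7   2.48] 0.0
0 (2, 0, 90) [ 0.31  0.11  2.   -0.52  0.61  2.5 ] 0.0
0 (3, 0, 25) [ 0.26  0.22  2.03 -0.62  0.47  2.58] 0.0
15 (-30, -20, 150) [ 0.35 -0.02  2.04 -0.48  0.7   2.22] 0.0
15 (2, 0, 90) [ 0.31  0.11  2.   -0.52  0.61  2.23] 0.0
15 (3, 0, 25) [ 0.26  0.22  2.03 -0.62  0.47  2.32] 0.0
25 (-30, -20, 150) [ 0.35 -0.02  2.04 -0.48  0.7   2.04] 0.0
25 (2, 0, 90) [ 0.31  0.11  2.   -0.52  0.61  2.06] 0.0
25 (3, 0, 25) [ 0.26  0.22  2.03 -0.62  0.47  2.15] 0.0
35 (-30, -20, 150) [ 0.35 -0.02  2.04 -0.48  0.7   1.87] 0.0
35 (2, 0, 90) [ 0.31  0.11  2.   -0.52  0.61  1.89] 0.0
35 (3, 0, 25) [ 0.26  0.22  2.03 -0.62  0.47  1.97] 0.0
```

The fitted kinematics match to 0.4 mm. I'll place with the tool yawed about 12°, so joint 6 keeps its margin.

```bash
python3 - <<'E'
from h import *
go(DS,(-15,0,150),12);go(DS,(-10,0,85),12)
E
```

```text
goal [0.5   0.149 0.227] shift [ 1.08 -3.49  1.97] turn [-0.15  0.15 -2.1 ] dist mm 104.0 ang 11.0
goal [0.537 0.139 0.175] shift [ 1.31 -3.46  4.57] turn [-0.15  0.15 -2.1 ] dist mm 147.0 ang 11.0
```

Emit:
carry_out(steps=[[0, [0, -1.5, 0.3], [-0.1, 0.1, -1]], [0, [0.4, -3, 0.8], [-0.1, 0.1, -2]], [0, [1.0, -3.5, 1.6], [-0.1, 0.1, -2.1]], [0, [1.1, -3.5, 2.0], [-0.1, 0.1, -2.1]], [0, [1.1, -3.5, 2.0], [-0.1, 0.1, -2.1]]])

```text
t: 5.1
position: [0.5007, 0.1468, 0.2267]
tcp_rot: [0.062, 0.962, -0.023, 0.266]
force: [0.3, -0.8, -0.4]
finger_gap: 0.128
finger_force: 58.6
```

```bash
python3 - <<'E'
from h import *
where(DS);go(DS,(-8,0,80),12);go(DS,(8,0,40),12);go(DS,(8,0,27),12)
E
```

```text
t 5.1 TCP in frame mm [-13.9  -2.  148.7] tool x yaw 11.8 -z.n -1.0 F [ 0.283 -0.831 -0.4  ] gap 0.12751393641247102 ff 58.55960547924042 q [ 0.365  0.009  1.989 -0.472  0.734  2.272]
goal [0.541 0.138 0.172] shift [ 0.26 -0.03  2.75] turn [-0.02  0.06 -0.04] dist mm 69.0 ang 0.0
goal [0.575 0.13  0.146] shift [0.9  0.11 4.34] turn [-0.02  0.06 -0.04] dist mm 111.0 ang 0.0
goal [0.582 0.128 0.135] shift [0.9  0.11 4.86] turn [-0.02  0.06 -0.04] dist mm 124.0 ang 0.0
```

Emit:
carry_out(steps=[[0, [0.2, 0, 1.4], [0, 0.1, 0]], [0, [0.3, 0, 2.8], [0, 0.1, 0]], [0, [0.9, 0.1, 3.8], [0, 0.1, 0]], [0, [0.9, 0.1, 4.3], [0, 0.1, 0]], [0, [0.9, 0.1, 4.3], [0, 0.1, 0]]])

```text
t: 5.6
position: [0.5743, 0.1301, 0.1482]
tcp_rot: [0.062, 0.96, -0.023, 0.271]
force: [-0.7, -0.4, -0.9]
finger_gap: 0.13
finger_force: 58.5
```

```bash
python3 - <<'E'
from h import *
where(DS);go(DS,(8,0,26),12)
from cell import imaging
I=[]
for n in("top","scene"):
    f=imaging.grab_frame(n);I.append(f["image"][130:260,220:350,::-1] if n=="top" else f["image"][110:240,280:410,::-1])
cv2.imwrite("pics/b.png",cv2.resize(np.hstack(I),None,fx=3,fy=3,interpolation=cv2.INTER_CUBIC))
E
```

```text
t 5.6 TCP in frame mm [ 8.5  0.3 42.1] tool x yaw 11.7 -z.n -1.0 F [-0.743 -0.366 -0.946] gap 0.12981525734609697 ff 58.52902114391327 q [ 0.268  0.186  2.022 -0.579  0.503  2.338]
goal [0.582 0.128 0.134] shift [-0.02  0.01  0.65] turn [-0.02 -0.06 -0.05] dist mm 16.0 ang 0.0
```

View pics/b.png

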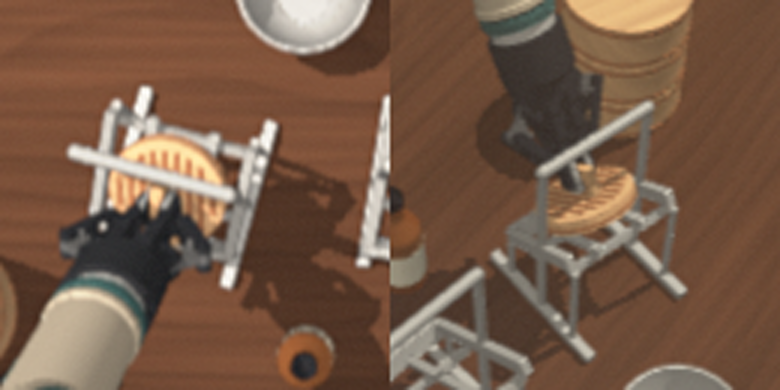

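The lid hovers level over the small deck between the cheeks (top crop disc about columns 110–228, bar above it clear). Lowering now.

Emit:
carry_out(steps=[[0, [0, 0, 0.3], [0, 0, 0]], [0, [0, 0, 0.5], [0, 0, 0]], [0, [0, 0, 0.6], [0, 0, 0]], [0, [0, 0, 0.65], [0, 0, 0]], [0, [0, 0, 0.65], [0, 0, 0]]])

```text
t: 6.2
position: [0.5838, 0.13, 0.1359]
tcp_rot: [0.061, 0.96, -0.022, 0.272]
force: [-0.1, 0.0, 0.2]
finger_gap: 0.132
finger_force: 58.6
```

```bash
python3 - <<'E'
from h import *
where(DS);print(DS[0].T@cur()[2]["force"]);go(DS,(3,0,25),12)
E
```

```text
t 6.2 TCP in frame mm [ 9.7  2.6 26.8] tool x yaw 11.9 -z.n -1.0 F [-0.123  0.046  0.246] gap 0.1322286231576718 ff 58.564642667770386 q [ 0.261  0.214  2.026 -0.609  0.469  2.364]
[0.019 0.014 0.278]
goal [0.579 0.129 0.131] shift [-0.29  0.05  0.07] turn [-0.05 -0.09 -0.03] dist mm 7.0 ang 1.0
```

Emit:
carry_out(steps=[[0, [0, 0, 0.06], [0, 0, 0]], [0, [-0.1, 0, 0.08], [0, 0, 0]], [0, [-0.2, 0.05, 0.08], [0, 0, 0]], [0, [-0.3, 0.05, 0.08], [0, 0, 0]], [0, [-0.3, 0.05, 0.08], [0, 0, 0]]])

```text
t: 6.7
position: [0.5779, 0.1284, 0.1304]
tcp_rot: [0.061, 0.96, -0.022, 0.272]
force: [-2.0, -0.0, 1.6]
finger_gap: 0.124
finger_force: 58.9
```

```bash
python3 - <<'E'
from h import *
where(DS);print(DS[0].T@cur()[2]["force"]);go(DS,(2,0,24.5),12)
E
```

```text
t 6.7 TCP in frame mm [ 2.4 -0.4 24.9] tool x yaw 11.9 -z.n -1.0 F [-2.004 -0.024  1.628] gap 0.12416354184600482 ff 58.86981546878815 q [ 0.261  0.214  2.045 -0.631  0.454  2.389]
[-0.777 -0.527  2.406]
goal [0.578 0.129 0.13 ] shift [-0.01 -0.02  0.02] turn [-0.05 -0.09 -0.03] dist mm 1.0 ang 1.0
```

Emit:
carry_out(steps=[[0, [-0.06, 0.02, 0.03], [0, 0, 0]], [0, [-0.12, 0.02, 0.03], [0, 0, 0]], [0, [-0.12, 0.02, 0.03], [0, 0, 0]]])

```text
t: 7.0
position: [0.578, 0.1285, 0.1304]
tcp_rot: [0.06, 0.959, -0.021, 0.275]
force: [-0.3, 0.6, 5.8]
finger_gap: 0.126
finger_force: 59.3
```

```bash
python3 - <<'E'
from h import *
where(DS);print(DS[0].T@cur()[2]["force"])
E
```

```text
t 7.0 TCP in frame mm [ 2.4 -0.3 24.9] tool x yaw 11.9 -z.n -0.9999 F [-0.322  0.573  5.849] gap 0.12623155498583996 ff 59.34667110443115 q [ 0.261  0.213  2.049 -0.641  0.447  2.399]
[2.713 0.474 5.201]
```

Contact with the lip and rails is felt (+2.7 N along the slope, +5.2 N normal). Releasing.

Emit:
carry_out(steps=[[25, [0.04, 0, 0], [0, 0, 0]], [40, [0.04, 0, 0], [0, 0, 0]], [40, [0.04, 0, 0], [0, 0, 0]], [40, [0.04, 0, 0], [0, 0, 0]]])

```text
t: 7.4
position: [0.5767, 0.1278, 0.1284]
tcp_rot: [0.061, 0.96, -0.022, 0.272]
force: [-0.3, 1.1, 0.8]
finger_gap: 0.467
finger_force: 0.0
```

```bash
python3 - <<'E'
from h import *
where(DS)
E
```

```text
t 7.4 TCP in frame mm [ 0.5 -1.3 23.8] tool x yaw 11.8 -z.n -1.0 F [-0.287  1.075  0.807] gap 0.46683855813325703 ff 0.0 q [ 0.26   0.215  2.05  -0.637  0.449  2.396]
```

Emit:
carry_out(steps=[[40, [0, 0, -0.8], [0, 0, 0]], [40, [0, 0, -2.0], [0, 0, 0]], [40, [-0.8, 0, -3.6], [0, 0, 0]], [40, [-1.6, 0, -5.2], [0, 0, 0]], [40, [-2.4, 0, -7], [0, 0, 0]]])

```text
t: 7.9
position: [0.4332, 0.1505, 0.2449]
tcp_rot: [0.061, 0.96, -0.022, 0.271]
force: [0.3, 1.1, -0.0]
finger_gap: 0.473
finger_force: 0.0
```

```bash
python3 - <<'E'
from kin import *
where(DS)
from cell import imaging
I=[]
for n in("top","scene"):
    f=imaging.grab_frame(n);I.append(f["image"][130:260,220:350,::-1] if n=="top" else f["image"][110:240,280:410,::-1])
cv2.imwrite("pics/c.png",cv2.resize(np.hstack(I),None,fx=3,fy=3,interpolation=cv2.INTER_CUBIC))
q=cur()[2]["q"];q0=[-.9,.2,1.7,0,1.2,.5]
for fl in(0,1):
  print("pick",fl,ik(BK,(0,0,25),0,q0,fl),ik(BK,(0,0,170),0,q0,fl))
  for y in(0,15,30): print("place",fl,y,ik(DL,(3,0,25),y,[-.46,.155,2.13,.5,.35,.78],fl),ik(DL,(-60,0,210),y,[-.64,-.23,2.1,.36,.79,.83],fl))
E
```

```text
t 7.9 TCP in frame mm [-60.5 -15.4 199.3] tool x yaw 11.8 -z.n -1.0 F [ 0.265  1.098 -0.044] gap 0.4731643903378261 ff 0.0 q [ 0.458 -0.101  2.046 -0.497  0.811  2.352]
pick 0 (array([-0.79,  0.42,  1.67,  0.  ,  1.05,  1.85]), np.float64(0.0)) (array([-0.79,  0.31,  1.46,  0.  ,  1.37,  1.85]), np.float64(0.0))
place 0 0 (array([-0.46,  0.17,  2.08,  0.45,  0.39,  0.88]), np.float64(0.0)) (array([-0.65, -0.23,  2.09,  0.36,  0.81,  0.87]), np.float64(0.0))
place 0 15 (array([-0.46,  0.17,  2.08,  0.45,  0.39,  0.62]), np.float64(0.0)) (array([-0.65, -0.23,  2.09,  0.36,  0.81,  0.61]), np.float64(0.0))
place 0 30 (array([-0.46,  0.17,  2.08,  0.45,  0.39,  0.36]), np.float64(0.0)) (array([-0.65, -0.23,  2.09,  0.36,  0.81,  0.35]), np.float64(0.0))
pick 1 (array([-0.79,  0.42,  1.67, -0.  ,  1.05, -1.29]), np.float64(0.0)) (array([-0.79,  0.31,  1.46, -0.  ,  1.37, -1.29]), np.float64(0.0))
place 1 0 (array([-0.46,  0.17,  2.08,  0.45,  0.39, -2.26]), np.float64(0.0)) (array([-0.65, -0.23,  2.09,  0.36,  0.81, -2.27]), np.float64(0.0))
place 1 15 (array([-0.46,  0.17,  2.08,  0.45,  0.39,  3.76]), np.float64(0.0)) (array([-0.65, -0.23,  2.09,  0.36,  0.81,  3.75]), np.float64(0.0))
place 1 30 (array([-0.46,  0.17,  2.08,  0.45,  0.39,  3.5 ]), np.float64(0.0)) (array([-0.65, -0.23,  2.09,  0.36,  0.81,  3.49]), np.float64(0.0))
```

View pics/c.png

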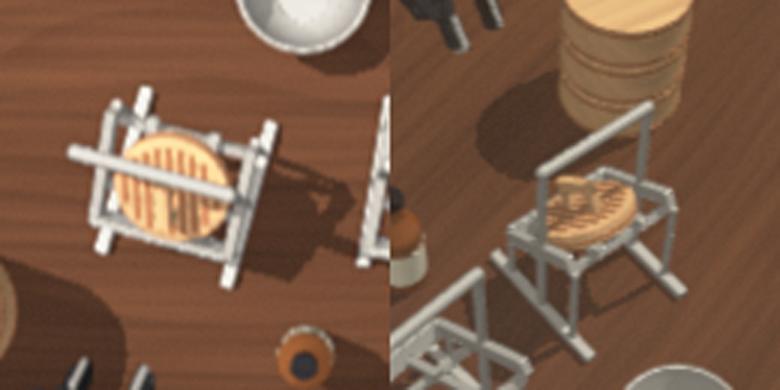

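The lid lies flat on the small deck (top crop disc centre about (172,187), lower edge at the lip line). Checking its deck coordinates and heading for the basket.

```bash
python3 - <<'E'
from h import *
print("lid",castdeck("top",(277,192.2),DS,.015)*1e3)
go(BK,(0,0,190),0)
E
```

```text
lid [ 2.81  -2.791 15.   ]
goal [ 0.465 -0.373  0.25 ] shift [ 1.31 20.74  3.25] turn [-2.17 -6.46 11.46] dist mm 526.0 ang 67.0
```

Emit:
carry_out(steps=[[50, [0.1, 2, 0.2], [0, 0, 0]], [50, [0.2, 4, 0.5], [0, 0, 0]], [50, [0.4, 6, 0.9], [0, 0, 0]], [50, [0.5, 8, 1.2], [0, 0, 0]], [50, [0.6, 10, 1.5], [0, 0, 0]]])

```text
t: 8.5
position: [0.4462, -0.058, 0.2462]
tcp_rot: [0.061, 0.96, -0.022, 0.271]
force: [-0.1, -0.2, -0.1]
finger_gap: 0.584
finger_force: 0.0
```

Emit:
carry_out(steps=[[50, [0.1, 2, 0.3], [0, 0, 0]], [50, [0.2, 4, 0.6], [0, 0, 0]], [50, [0.2, 4, 0.6], [0, 0, 0]]])

```text
t: 8.8
position: [0.4511, -0.1638, 0.2471]
tcp_rot: [0.063, 0.96, -0.026, 0.271]
force: [-0.1, -0.0, 0.1]
finger_gap: 0.589
finger_force: 0.0
```

```bash
python3 - <<'E'
from h import *
where(BK);go(BK,(0,0,190),0)
E
```

```text
t 8.8 TCP in frame mm [-190.4   87.6  187.1] tool x yaw 60.5 -z.n -0.8451 F [-0.132 -0.012  0.112] gap 0.588506240915489 ff 0.0 q [-0.657 -0.152  2.08   0.327  0.713  0.773]
goal [ 0.465 -0.373  0.25 ] shift [0.66 8.26 1.31] turn [-2.06 -6.42 11.37] dist mm 210.0 ang 66.0
```

Emit:
carry_out(steps=[[50, [0.2, 1.8, 0.3], [-0.3, -1.0, 1.5]], [50, [0.3, 3.6, 0.6], [-0.6, -2.0, 3.0]], [50, [0.5, 5.4, 0.9], [-0.9, -3.0, 4.5]], [50, [0.6, 7.2, 1.2], [-1.2, -4.0, 6.5]], [50, [0.7, 8.2, 1.3], [-1.6, -5.0, 8.5]]])

```text
t: 9.3
position: [0.4674, -0.3692, 0.2485]
tcp_rot: [0.025, 0.933, -0.348, 0.089]
force: [0.3, 0.7, -0.2]
finger_gap: 0.587
finger_force: 0.0
```

```bash
python3 - <<'E'
from h import *
where(BK);go(BK,(0,0,130),0)
E
```

```text
t 9.3 TCP in frame mm [ -2.2   3.9 188.5] tool x yaw 20.5 -z.n -0.983 F [ 0.324  0.693 -0.196] gap 0.5866345706714792 ff 0.0 q [-0.805  0.2    1.582  0.035  1.178  1.469]
goal [ 0.465 -0.373  0.19 ] shift [-0.4   0.21  2.3 ] turn [-0.56 -2.05  4.1 ] dist mm 59.0 ang 23.0
```

Emit:
carry_out(steps=[[60, [-0.1, 0.2, 0.5], [-0.2, -0.7, 1.3]], [60, [-0.2, 0.2, 1.2], [-0.4, -1.4, 2.6]], [60, [-0.4, 0.2, 1.8], [-0.6, -2.0, 4.1]], [60, [-0.4, 0.2, 2.3], [-0.6, -2.0, 4.1]], [60, [-0.4, 0.2, 2.3], [-0.6, -2.0, 4.1]]])

```text
t: 9.8
position: [0.4647, -0.3682, 0.1883]
tcp_rot: [0.002, 0.862, -0.507, 0.001]
force: [-1.0, -0.3, 0.6]
finger_gap: 0.704
finger_force: 0.0
```

```bash
python3 - <<'E'
from h import *
where(BK);go(BK,(0,0,25),0)
from cell import imaging
I=[]
for n in("top","scene"):
    f=imaging.grab_frame(n);pickle.dump(f,open(n+"1.pkl","wb"));I.append(f["image"][170:300,390:520,::-1] if n=="top" else f["image"][220:350,140:270,::-1])
cv2.imwrite("pics/d.png",cv2.resize(np.hstack(I),None,fx=3,fy=3,interpolation=cv2.INTER_CUBIC))
E
```

```text
t 9.8 TCP in frame mm [ -4.4   2.  128.3] tool x yaw 0.6 -z.n -1.0 F [-0.987 -0.274  0.629] gap 0.7043345490895362 ff 0.0 q [-0.786  0.328  1.538 -0.003  1.273  1.849]
goal [ 0.465 -0.373  0.085] shift [0.16 0.07 4.13] turn [ 0.02 -0.04  0.12] dist mm 103.0 ang 1.0
```

View pics/d.png

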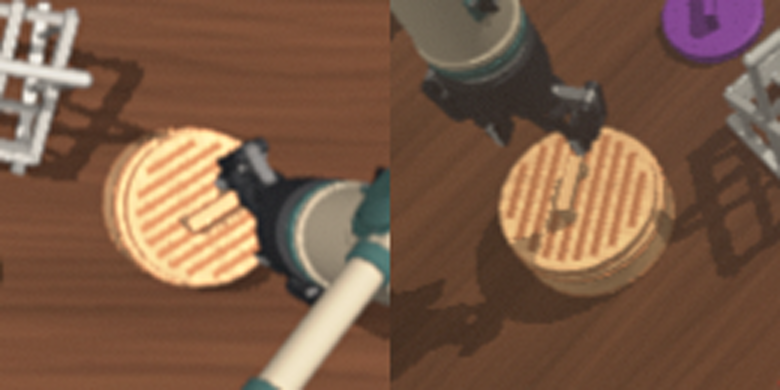

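The handle is visible at top crop (185–240, 195–225). The gripper hides its far end; only the knuckles show, so I check the alignment by projection.

```bash
python3 - <<'E'
from h import *
R,o,s=cur()
for dz in(0,60,100):
    for dy in(-45,45): print(dz,dy,((proj("top",o+R@[0,dy/1e3,-dz/1e3])-[390,170])*3),((proj("scene",o+R@[0,dy/1e3,-dz/1e3])-[140,220])*3+[390,0]))
print("handle near end top",cast("top",(390+187/3,170+224/3),.11),"scene far-left end",cast("scene",(140+(562-390)/3,220+208/3),.11))
for dx in(-26,26):
  P=BK[1]+BK[0]@[dx/1e3,0,.05];print("handle pred",(proj("top",P)-[390,170])*3,(proj("scene",P)-[140,220])*3+[390,0])
E
```

```text
0 -45 [214.105 164.584] [597.977 147.558]
0 45 [267.224 260.635] [494.826 133.161]
60 -45 [239.185 167.518] [579.728 116.418]
60 45 [295.859 269.815] [471.441 101.534]
100 -45 [257.787 169.694] [566.478  93.808]
100 45 [317.108 276.627] [454.474  78.586]
handle near end top [ 0.448 -0.349  0.11 ] scene far-left end [ 0.479 -0.393  0.11 ]
handle pred [188.021 219.353] [576.904 154.532]
handle pred [239.255 192.402] [558.329 208.777]
```

Emit:
carry_out(steps=[[60, [0.1, 0, 1.0], [0, 0, 0.1]], [60, [0.1, 0, 2.2], [0, 0, 0.1]], [60, [0.1, 0, 3.4], [0, 0, 0.1]], [60, [0.1, 0, 4.0], [0, 0, 0.1]], [60, [0.1, 0, 4.0], [0, 0, 0.1]]])

```text
t: 10.4
position: [0.4657, -0.3703, 0.0904]
tcp_rot: [0.002, 0.86, -0.511, 0.002]
force: [0.3, -0.2, -0.2]
finger_gap: 0.701
finger_force: 0.0
```

```bash
python3 - <<'E'
from h import *
where(BK);go(BK,(0,0,25),0)
E
```

```text
t 10.4 TCP in frame mm [-2.   1.9 30.4] tool x yaw 0.0 -z.n -1.0 F [ 0.278 -0.247 -0.158] gap 0.7013677137268141 ff 0.0 q [-0.787  0.412  1.671 -0.003  1.054  1.858]
goal [ 0.465 -0.373  0.085] shift [0.08 0.08 0.21] turn [ 0.02 -0.06  0.  ] dist mm 6.0 ang 0.0
```

Emit:
carry_out(steps=[[40, [0.1, 0, 0.2], [0, 0, 0]], [20, [0.1, 0, 0.2], [0, 0, 0]], [0, [0.1, 0, 0.2], [0, 0, 0]], [0, [0.1, 0, 0.2], [0, 0, 0]], [0, [0.1, 0, 0.2], [0, 0, 0]]])

```text
t: 10.9
position: [0.4685, -0.3744, 0.088]
tcp_rot: [0.003, 0.859, -0.511, 0.004]
force: [-2.2, -1.0, 6.0]
finger_gap: 0.123
finger_force: 63.8
```

Emit:
carry_out(steps=[[0, [0, 0, 0], [0, 0, 0]], [0, [0, 0, 0], [0, 0, 0]]])

```text
t: 11.1
position: [0.4685, -0.3744, 0.088]
tcp_rot: [0.003, 0.859, -0.511, 0.004]
force: [-2.0, -0.2, 4.9]
finger_gap: 0.126
finger_force: 63.8
```

```bash
python3 - <<'E'
from h import *
where(BK)
E
```

```text
t 11.1 TCP in frame mm [ 2.9  2.4 28. ] tool x yaw 0.0 -z.n -1.0 F [-1.993 -0.243  4.874] gap 0.12632241522762833 ff 63.76467704772949 q [-0.788  0.418  1.667 -0.004  1.047  1.858]
```

Emit:
carry_out(steps=[[0, [0, 0, -0.3], [0, 0, 0]], [0, [0, 0, -0.8], [0, 0, 0]], [0, [0, 0, -2], [0, 0, 0]], [0, [0, 0, -4], [0, 0, 0]], [0, [0, 0, -6], [0, 0, 0]]])

```text
t: 11.6
position: [0.4674, -0.372, 0.2379]
tcp_rot: [0.002, 0.859, -0.512, 0.002]
force: [0.3, -0.6, -1.8]
finger_gap: 0.126
finger_force: 62.7
```

Emit:
carry_out(steps=[[0, [0, 0, -1.5], [0, 0, 0]], [0, [0, 0, -1.5], [0, 0, 0]], [0, [0, 0, -1.5], [0, 0, 0]]])

```text
t: 11.9
position: [0.4678, -0.3723, 0.2751]
tcp_rot: [0.002, 0.859, -0.512, 0.004]
force: [0.9, 0.6, -2.1]
finger_gap: 0.126
finger_force: 62.8
```

```bash
python3 - <<'E'
from h import *
where(BK);go(DL,(-85,0,225),0)
E
```

```text
t 11.9 TCP in frame mm [  0.7   2.8 215.1] tool x yaw -0.0 -z.n -1.0 F [ 0.919  0.631 -2.137] gap 0.12617500465901407 ff 62.78489112854004 q [-0.787  0.286  1.383 -0.002  1.464  1.858]
goal [ 0.396 -0.116  0.261] shift [-10.39  -2.39   0.48] turn [  3.02   5.83 -10.35] dist mm 267.0 ang 61.0
```

Emit:
carry_out(steps=[[0, [-1.3, -0.3, 0], [0.4, 0.7, -1.2]], [0, [-2.9, -0.7, 0.1], [0.8, 1.5, -2.6]], [0, [-4.5, -1.0, 0.2], [1.2, 2.3, -4.1]], [0, [-6.1, -1.4, 0.3], [1.6, 3.1, -5.6]], [0, [-7.7, -1.8, 0.4], [2.0, 3.9, -7.0]]])

```text
t: 12.4
position: [0.4134, -0.1789, 0.2596]
tcp_rot: [0.014, 0.957, -0.219, 0.188]
force: [0.4, 0.6, -1.9]
finger_gap: 0.125
finger_force: 62.8
```

Emit:
carry_out(steps=[[0, [0, 0, 0], [0, 0, 0]], [0, [0, 0, 0], [0, 0, 0]]])

```text
t: 12.6
position: [0.4131, -0.1796, 0.2601]
tcp_rot: [0.014, 0.957, -0.221, 0.187]
force: [0.3, -0.4, -1.4]
finger_gap: 0.123
finger_force: 62.8
```

```bash
python3 - <<'E'
from h import *
where(DL);go(DL,(-85,0,225),0)
E
```

```text
t 12.6 TCP in frame mm [-63.6 -61.  210.8] tool x yaw -17.4 -z.n -0.9812 F [ 0.283 -0.38  -1.423] gap 0.12269764672294317 ff 62.77200222015381 q [-0.677 -0.133  1.952  0.164  0.976  1.281]
goal [ 0.396 -0.116  0.261] shift [-1.62 -2.03 -0.54] turn [ 0.97  2.01 -3.36] dist mm 66.0 ang 20.0
```

Emit:
carry_out(steps=[[0, [-0.8, -0.9, -0.3], [0.4, 0.8, -1.4]], [0, [-1.6, -2.0, -0.5], [0.8, 1.6, -2.8]], [0, [-1.6, -2.0, -0.5], [1.0, 2.0, -3.4]], [0, [-1.6, -2.0, -0.5], [1.0, 2.0, -3.4]], [0, [-1.6, -2.0, -0.5], [1.0, 2.0, -3.4]]])

```text
t: 13.1
position: [0.3999, -0.1202, 0.2624]
tcp_rot: [0.021, 0.958, -0.069, 0.276]
force: [0.7, -0.1, -2.1]
finger_gap: 0.125
finger_force: 62.8
```

```bash
python3 - <<'E'
from h import *
where(DL);go(DL,(-35,0,130),0);go(DL,(-20,0,75),0)
from cell import imaging
F2={n:imaging.grab_frame(n) for n in("top","scene")}
for n,f in F2.items(): pickle.dump(f,open(n+"2.pkl","wb"))
R,o,s=cur()
# disc outline by colour: lid tone, around the expected place
for n in F2:
    hsv=cv2.cvtColor(F2[n]["image"],cv2.COLOR_RGB2HSV);m=cv2.inRange(hsv,(8,60,110),(28,190,255))
    C=o+R@[-.003,0,.010];u=proj(n,C,F2);k=np.zeros_like(m);cv2.circle(k,tuple(int(v) for v in u),45,255,-1);m&=k
    c=max(cv2.findContours(m,cv2.RETR_EXTERNAL,cv2.CHAIN_APPROX_NONE)[0],key=cv2.contourArea);print(n,u,"bbox",cv2.boundingRect(c),cv2.fitEllipse(cv2.convexHull(c)))
a=F2["top"]["image"][150:280,320:450,::-1];b=F2["scene"]["image"][150:280,200:330,::-1]
cv2.imwrite("pics/e.png",cv2.resize(np.hstack([a,b]),None,fx=3,fy=3,interpolation=cv2.INTER_CUBIC))
E
```

```text
t 13.1 TCP in frame mm [-80.7  -4.1 224.2] tool x yaw 0.1 -z.n -1.0 F [ 0.713 -0.138 -2.138] gap 0.12530804057172887 ff 62.78927206993103 q [-0.727 -0.278  2.121  0.397  0.855  0.792]
goal [ 0.488 -0.129  0.207] shift [ 1.82 -0.17  3.77] turn [ 0.01 -0.03  0.01] dist mm 105.0 ang 0.0
goal [ 0.53  -0.135  0.168] shift [ 2.41 -0.17  5.97] turn [ 0.01 -0.03  0.01] dist mm 161.0 ang 0.0
top [372.793 267.819] bbox (327, 223, 89, 86) ((369.03704833984375, 263.6659240722656), (78.66934204101562, 91.8568344116211), 45.883968353271484)
scene [238.505 176.846] bbox (213, 153, 69, 66) ((242.80795288085938, 182.2401580810547), (40.09117889404297, 92.84246063232422), 48.54085922241211)
```

View pics/e.png

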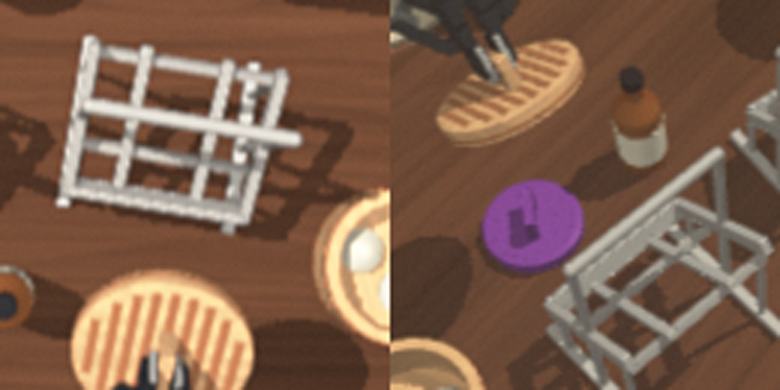

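The lid is held level with the deck slope. In the top crop it spans columns 72–253 with its upper edge at (165,270). The basket is open and has not moved. Computing the lid offset in the tool frame.

```bash
python3 - <<'E'
from h import *
R,o,s=cur();F2={n:pickle.load(open(n+"2.pkl","rb")) for n in("top","scene")}
for z in(.007,.025):
    print([(castdeck("top",(320+x/3-.33,150+y/3-.33),(R,o),z,F2)*1e3) for x,y in((165,270),(72,345),(253,347))],[(castdeck("scene",(200+(x-390)/3-.33,150+y/3-.33),(R,o),z,F2)*1e3) for x,y in((437,118),(583,55),(566,40))])
E
```

```text
[array([ 79.201, -11.192,   7.   ]), array([ -5.065, -68.375,   7.   ]), array([21.122, 67.798,  7.   ])] [array([-20.373,  66.658,   7.   ]), array([ 56.483, -54.393,   7.   ]), array([  6.15 , -65.229,   7.   ])]
[array([66.486, -8.505, 25.   ]), array([-19.869, -67.105,  25.   ]), array([ 6.967, 72.443, 25.   ])] [array([-65.602,  56.828,  25.   ]), array([ 14.635, -69.549,  25.   ]), array([-37.913, -80.862,  25.   ])]
```

Emit:
carry_out(steps=[[0, [0.8, -0.2, 1.2], [0, 0, 0]], [0, [1.6, -0.2, 2.8], [0, 0, 0]], [0, [2.0, -0.2, 4.2], [0, 0, 0]], [0, [2.4, -0.2, 5.6], [0, 0, 0]], [0, [2.4, -0.2, 6.0], [0, 0, 0]]])

```text
t: 13.7
position: [0.532, -0.1323, 0.1644]
tcp_rot: [0.019, 0.959, -0.067, 0.275]
force: [-1.3, 0.3, -2.0]
finger_gap: 0.126
finger_force: 62.8
```

Emit:
carry_out(steps=[[0, [0, 0, 0], [0, 0, 0]], [0, [0, 0, 0], [0, 0, 0]]])

```text
t: 13.9
position: [0.5293, -0.132, 0.1672]
tcp_rot: [0.02, 0.959, -0.067, 0.276]
force: [-0.7, -0.5, -2.3]
finger_gap: 0.121
finger_force: 62.7
```

```bash
python3 - <<'E'
from h import *
where(DL);go(DL,(11,1,50),0);go(DL,(11,1,32),0)
E
```

```text
t 13.9 TCP in frame mm [-21.1   2.8  74.7] tool x yaw 0.2 -z.n -1.0 F [-0.748 -0.495 -2.275] gap 0.12130637701889635 ff 62.745652198791504 q [-0.499  0.055  2.122  0.424  0.468  0.88 ]
goal [ 0.569 -0.14   0.163] shift [1.28 0.08 0.99] turn [-0.01 -0.03  0.04] dist mm 41.0 ang 0.0
goal [ 0.578 -0.141  0.148] shift [1.28 0.08 1.71] turn [-0.01 -0.03  0.04] dist mm 53.0 ang 0.0
```

Emit:
carry_out(steps=[[0, [0.7, 0.1, 0.4], [0, 0, 0]], [0, [1.3, 0.1, 0.9], [0, 0, 0]], [0, [1.3, 0.1, 1.3], [0, 0, 0]], [0, [1.3, 0.1, 1.6], [0, 0, 0]], [0, [1.3, 0.1, 1.7], [0, 0, 0]]])

```text
t: 14.4
position: [0.5772, -0.141, 0.1473]
tcp_rot: [0.02, 0.959, -0.067, 0.275]
force: [0.0, -0.6, -3.3]
finger_gap: 0.125
finger_force: 62.8
```

Emit:
carry_out(steps=[[0, [0, 0, 0], [0, 0, 0]], [0, [0, 0, 0], [0, 0, 0]]])

```text
t: 14.6
position: [0.578, -0.1414, 0.1484]
tcp_rot: [0.02, 0.959, -0.067, 0.276]
force: [0.3, -0.3, -3.2]
finger_gap: 0.127
finger_force: 62.8
```

```bash
python3 - <<'E'
from h import *
where(DL);print(DL[0].T@cur()[2]["force"]);go(DL,(11,1,28),0);go(DL,(4,1,26),0)
E
```

```text
t 14.6 TCP in frame mm [10.9  0.5 32.5] tool x yaw 0.2 -z.n -1.0 F [ 0.26  -0.315 -3.194] gap 0.12656207843404232 ff 62.78186559677124 q [-0.46   0.154  2.064  0.422  0.418  0.908]
[-1.436 -0.274 -2.869]
goal [ 0.58  -0.141  0.145] shift [ 0.   -0.02  0.18] turn [-0.01 -0.03  0.04] dist mm 5.0 ang 0.0
goal [ 0.576 -0.141  0.139] shift [-0.28 -0.02  0.26] turn [-0.01 -0.03  0.04] dist mm 10.0 ang 0.0
```

Emit:
carry_out(steps=[[0, [0, 0, 0.1], [0, 0, 0]], [0, [0, 0, 0.15], [0, 0, 0]], [0, [0, 0, 0.2], [0, 0, 0]], [0, [0, 0, 0.2], [0, 0, 0]]])

```text
t: 15.0
position: [0.5807, -0.1417, 0.1449]
tcp_rot: [0.02, 0.958, -0.067, 0.277]
force: [-7.8, 1.0, 6.2]
finger_gap: 0.127
finger_force: 64.4
```

```bash
python3 - <<'E'
from h import *
where(DL);print(DL[0].T@cur()[2]["force"])
E
```

```text
t 15.0 TCP in frame mm [11.4  0.6 28.2] tool x yaw 0.3 -z.n -1.0 F [-7.843  0.981  6.194] gap 0.1274694902015294 ff 64.36736941337585 q [-0.458  0.163  2.064  0.43   0.409  0.9  ]
[-3.42  -0.155  9.441]
```

Rail contact at TCP 28 mm, as the grasp predicted. Sliding down to the lip.

Emit:
carry_out(steps=[[0, [-0.05, 0, -0.02], [0, 0, 0]], [0, [-0.12, 0, -0.02], [0, 0, 0]], [0, [-0.2, 0, -0.02], [0, 0, 0]], [0, [-0.28, 0, -0.02], [0, 0, 0]], [0, [-0.28, 0, -0.02], [0, 0, 0]]])

```text
t: 15.5
position: [0.5763, -0.142, 0.1423]
tcp_rot: [0.021, 0.958, -0.067, 0.278]
force: [-1.2, -1.2, 6.3]
finger_gap: 0.126
finger_force: 63.8
```

```bash
python3 - <<'E'
from h import *
where(DL);print(DL[0].T@cur()[2]["force"])
E
```

```text
t 15.5 TCP in frame mm [ 6.3 -0.4 28.2] tool x yaw 0.2 -z.n -1.0 F [-1.156 -1.169  6.256] gap 0.1264791306632397 ff 63.76073956489563 q [-0.463  0.16   2.079  0.449  0.396  0.877]
[ 2.487 -1.323  5.823]
```

Emit:
carry_out(steps=[[0, [-0.06, 0, -0.01], [0, 0, 0]], [0, [-0.12, 0, -0.01], [0, 0, 0]], [0, [-0.12, 0, -0.01], [0, 0, 0]]])

```text
t: 15.8
position: [0.5748, -0.142, 0.1416]
tcp_rot: [0.021, 0.958, -0.068, 0.279]
force: [4.4, 0.1, 4.5]
finger_gap: 0.125
finger_force: 63.3
```

```bash
python3 - <<'E'
from h import *
where(DL);print(DL[0].T@cur()[2]["force"])
E
```

```text
t 15.8 TCP in frame mm [ 4.7 -0.6 28.4] tool x yaw 0.2 -z.n -1.0 F [4.379 0.118 4.48 ] gap 0.12535645347933938 ff 63.26158046722412 q [-0.465  0.159  2.085  0.458  0.391  0.867]
[6.035 0.745 1.512]
```

Emit:
carry_out(steps=[[0, [0.05, 0, 0.02], [0, 0, 0]], [25, [0.05, 0, 0.02], [0, 0, 0]], [40, [0.05, 0, 0.02], [0, 0, 0]], [40, [0.05, 0, 0.02], [0, 0, 0]], [40, [0.05, 0, 0.02], [0, 0, 0]]])

```text
t: 16.3
position: [0.5731, -0.1405, 0.1388]
tcp_rot: [0.02, 0.959, -0.067, 0.276]
force: [-0.2, 0.2, -0.0]
finger_gap: 0.469
finger_force: 0.0
```

Emit:
carry_out(steps=[[40, [0, 0, -0.8], [0, 0, 0]], [40, [0, 0, -2.0], [0, 0, 0]], [40, [-0.8, 0, -3.6], [0, 0, 0]], [40, [-1.6, 0, -5.2], [0, 0, 0]], [40, [-2.4, 0, -7], [0, 0, 0]]])

```text
t: 16.8
position: [0.4295, -0.1196, 0.2555]
tcp_rot: [0.019, 0.959, -0.067, 0.275]
force: [-0.1, -1.7, 1.0]
finger_gap: 0.471
finger_force: 0.0
```

Emit:
carry_out(steps=[[40, [0, 0, 0], [0, 0, 0]], [40, [0, 0, 0], [0, 0, 0]], [40, [0, 0, 0], [0, 0, 0]]])

```text
t: 17.1
position: [0.4314, -0.1206, 0.2552]
tcp_rot: [0.02, 0.959, -0.067, 0.276]
force: [-0.5, 0.1, 0.5]
finger_gap: 0.472
finger_force: 0.0
```

```bash
python3 - <<'E'
from h import *
where(DL)
from cell import imaging
I=[]
for n in("top","scene"):
    f=imaging.grab_frame(n);I.append(f["image"][110:280,230:420,::-1] if n=="top" else f["image"][130:300,210:400,::-1])
cv2.imwrite("pics/f.png",cv2.resize(np.hstack(I),None,fx=2.1,fy=2.1,interpolation=cv2.INTER_CUBIC))
E
```

```text
t 17.1 TCP in frame mm [-58.   -0.  201.6] tool x yaw 0.2 -z.n -1.0 F [-0.457  0.144  0.454] gap 0.4723137715148764 ff 0.0 q [-0.645 -0.214  2.101  0.37   0.787  0.866]
```

View pics/f.png

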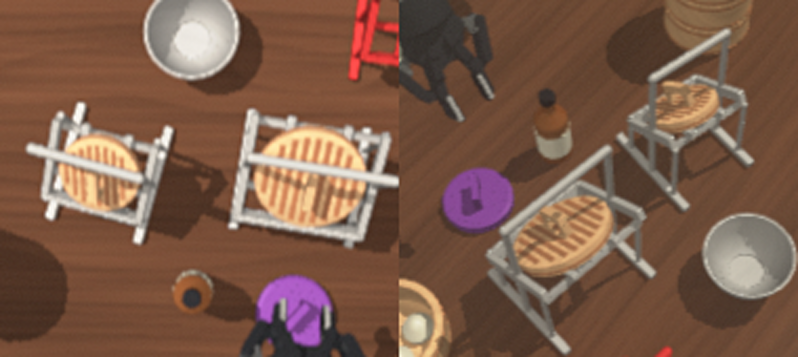

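Both lids lie flat on their own stands, the large disc at about (310,176) and the small at (99,172) in the crop. The bottle and bowl have not moved, and the gripper is clear. Checking the numbers, then handing in.

```bash
python3 - <<'E'
from h import *
L=castdeck("top",(377.6,193.8),DL,.015)*1e3;S=castdeck("top",(230+99/2.1-.25,110+172/2.1-.25),DS,.015)*1e3
print(L,S)
if max(abs(L[0]-3),abs(S[0]-3))<7 and max(abs(L[1]),abs(S[1]))<10:
    from cell import ticket;print(ticket.close_job())
E
```

```text
[ 5.044 -2.435 15.   ] [ 4.379 -2.232 15.   ]
the job is handed in; nothing more can be done
None
```

Both lids lie on their own stands, seated by touch against the lips and measured in the last picture within about 5 mm of home. The job is handed in at about 17 s; no verdict came back.

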